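Square up the buffet serving board

TASK

Guests have left the wooden serving board in disorder. Push the covered butter dish into the corner of the board so that it sits flush against both the back rail and the end stop, and push the round ramekin back until it touches the back rail. Only push them along the board with the fingers, never pick them up or tip them, and leave the jam jar, the salt shaker and the mug where they stand.

Things in the scene. Friction and masses are not known exactly. Their poses are not given: they have to be found in the camera images.
- board: Fixed wooden board, top 18 mm above the counter (origin at counter level), 256 mm deep by 590 mm long, turned a little. +x points away from the robot to the back rail, +y (robot's left) to the end stop, z up. It spans x -130..126, y -330..260 mm. Rail and stop stand 30 mm above the top: rail 16 mm thick, inner face x = 110; stop 20 mm thick, inner face y = 240. Near side and right end open.
- board_corner (a point): Inner corner of the board, where the inner faces of back rail and end stop meet, at the height of the board's top face. Axes as the board's: +x into the rail, +y into the stop.
- butter_dish_center (a point): Loose white ceramic butter dish, one piece with its lid, about 0.5 kg. Foot block 90 mm (own x) by 150 mm (own y), 26 mm tall, upright sides; lid 78 x 138 mm up to 44 mm; round knob 24 mm wide up to 62 mm. Point: centre of the foot block, 13 mm above the board. Home in the corner its axes match the board's, the point 45 mm from the rail face, 75 mm from the stop face.
- ramekin_center (a point): Loose round white ceramic ramekin, upright sides, 90 mm outer diameter, 45 mm tall, open top, brown filling, about 0.3 kg, right of the butter dish. Point: on its axis half-way up, 22.5 mm above the board; 45 mm from the rail face when it touches the rail.
- jam_jar_center (a point): Bystander: small jam jar, 44 mm diameter, 55 mm tall, loose, at the right end of the board. This point is on its axis half-way up.
- salt_shaker_center (a point): Bystander: metal salt shaker, 40 mm diameter, 66 mm tall, loose, at the right end of the board. This point is on its axis half-way up.
- milk_mug_center (a point): Bystander: white mug, 68 mm rim diameter, 65 mm tall, loose on the counter just left of the board's end stop. This point is on its axis half-way up.
Mind the look-alikes: they are no part of the job. What is shaped like the part that bears butter_dish_center but orange or pink is not meant. Leave any green look-alike of the part that bears ramekin_center alone.

How it is judged:
At the end, for the whole second after the job is handed in: The butter dish stands flat on the board with no more than 6 mm between it and the back rail and between it and the end stop, square to them within 0.07 rad; the ramekin stands flat on the board with no more than 5 mm between it and the back rail; both at rest (x of butter_dish_center in the frame of board_corner between -0.051 and -0.04 m and y of butter_dish_center in the frame of board_corner between -0.081 and -0.07 m and angle between the x axis of butter_dish_center and the x axis of board, either way round below 0.07 rad and z of butter_dish_center in the frame of board_corner below 0.017 m and x of ramekin_center in the frame of board_corner between -0.05 and -0.04 m and y of ramekin_center in the frame of board_corner between -0.53 and -0.19 m and z of ramekin_center in the frame of board_corner below 0.027 m and angle between each of ramekin_center, butter_dish_center's own z axis and vertical below 0.06 rad and linear speed of each of butter_dish, ramekin below 0.01 m/s); the robot touches nothing.
It fails at once if the butter dish is lifted more than 10 mm off the board or tipped (z of butter_dish_center in the frame of board_corner above 0.023 m or angle between butter_dish_center's own z axis and vertical above 0.2 rad).
It fails at once if the ramekin is lifted more than 10 mm off the board or tipped (z of ramekin_center in the frame of board_corner above 0.0325 m or angle between ramekin_center's own z axis and vertical above 0.2 rad).
It fails at once if the jam jar, the salt shaker or the mug is moved by more than 15 mm (distance of any of jam_jar_center, salt_shaker_center, milk_mug_center from where it was at the start of the episode above 0.015 m).
It also fails if it takes over 64 s, if anything falls off the work surface, if the arm or the gripper's body presses on something with over 40 N, if the wrist force passes 120 N, or if a joint passes its speed limit or range.

ROBOT

A 6-joint arm with a two-finger parallel gripper is mounted at the origin on the work surface. World frame = base frame: x ahead of the robot, y to its left, z up, the work surface at z = 0. Lengths are in m, angles in rad, forces in N, time in s.
With the tool pointing down it reaches from about 0.375 to 0.9 m from the base axis. Payload 3.1 kg.
Tool frame: the origin (TCP) lies between the finger pads; the fingertips stand 8 mm ahead of it and the grasp point (between the pads) lies 11 mm behind it; z points along the fingers, y is the line along which they close (so a half turn about z gives the same grasp; the last joint's range is limited). The gripper opens to 85 mm and grips with 20 to 120 N. Pads are 22 mm wide; open, the fingers measure 114 mm over their backs; the gripper's body (76 mm by 85 mm) begins 54 mm behind the grasp point. The pads swing forward as they close: fully open they stand 13 mm farther back than shut.
Start: joints at [-1.312, 0.527, 1.433, -0, 1.181, -0.178], TCP at [0.265, -0.566, 0.239] pointing down, gripper open.
Joint ranges: [-3.08, 3.08], [-0.75, 2.2], [0.22, 2.44], [-1.43, 4.57], [0, 2.65], [-2.85, 2.85]. Speed limits (rad/s): [2.79, 2.79, 3.14, 3.14, 3.14, 3.14].

INTERFACE

Orientations are given as a unit quaternion [x, y, z, w].
In Python, from station import readout, cams, sign_off gives the robot as it stands.
- The arm moves only by the tool send_rows, never from a script. Its argument "commands" is text: rows parted by semicolons, each of 5 numbers parted by spaces: the finger opening in mm, from 0 to 85.4, then the shift along the tool's x, y, z each as a share of 0.02 m, from -1 to 1, then the turn about the tool's z as a share of 4 degrees, from -1 to 1. In form: grip dx dy dz spin; .... A call has 1 to 20 rows; each row shifts and turns the commanded pose from where the row before left it, along the tool's axes as they then stand; what a row does not reach is not made up. A row lasts 1/12 s, in which the tool goes at most 41.7 mm and 7.16 degrees, less where a joint would pass 70% of its speed; a pose out of reach is approached as far as the arm can. A call with a number of a shift or a turn outside -1 to 1 is refused whole. A call with a gripper value outside its range is refused whole. The fingers move at their own pace and stop on an object; "grip_force" is the grip in N (left out, the last holds). Time passes only in rows, so rows that do not move let the fingers close. It gives the time, the measured TCP pose, the force, the opening and the grip force at its end, in the units of the state.
- readout.sense(): the state, without advancing time (a new reading comes with each control period).
- cams.snapshot(name): name is "scene" or "side" or "wrist"; returns a dict with "pixels" (420x560x3 uint8, red, green, blue), "intrinsics" (3x3 intrinsics, pixels), "eye" and "rotation" of the camera in the world. Camera axes: x right, y down, z forward; pixel columns grow to the right and rows downward; lengths in m; the calibration is good to about 2 mm. The wrist camera is an equidistant fisheye: a pixel r from the principal point sees the ray r / f radians off the axis. A picture is of the moment at which its call begins. There is no depth.
- sign_off(): hands the job in; it is judged then, once.
The state is a dict: "t": time; "q": joint angles; "qd": joint speeds; "tau": joint torques, N m; "tcp_pos": TCP position; "tool_rot": TCP orientation; "force": force on the tool from outside, world axes, zero at the start; "ft_torque": the same for the moment, N m; "finger_gap": opening from 0.0 (shut) to 1.0 (fully open); "gripper_force": force on a finger pad.
Only numpy, scipy, OpenCV 4.12 (cv2) and the standard library are available. Lean on these libraries where they do the work, as an engineer would, in place of code of your own. Each camera call takes 0.05 s, during which the arm holds its last target. There are 200 camera calls.

## Working session

There is one attempt and no reset: what is moved stays moved. The work goes in short steps, Python scripts to look and compute and a tool call to move; the robot and the scene stay as the last step left them, time stands still between calls to the robot, and variables do not carry over. Pictures are saved under pics/ and viewed, at most 10 in all, crops included, and the job is handed in when it is done.

Besides the shell and the picture viewer there is one more tool, called after "Emit:" as name(argument=value, ...), one argument or row to a line, values as JSON. send_rows: Moves the arm, as the interface text tells. Its arguments: {"type":"object","properties":{"commands":{"type":"string"},"grip_force":{"type":"number"}},"required":["commands"]}

```bash
mkdir -p pics; ls
python3 - <<'E'
from station import readout,cams
import cv2,numpy as np,json,pickle
s=readout.sense();print(s)
D={}
for n in("scene","side"):
    c=cams.snapshot(n);D[n]=c;cv2.imwrite(f"pics/{n}0.png",c["pixels"][:,:,::-1]);print(n,np.round(c["intrinsics"],1).tolist(),np.round(c["eye"],3),np.round(c["rotation"],3).tolist())
pickle.dump(D,open("d0.pkl","wb"))
E
```

```text
pics
{'t': 0.0, 'q': array([-1.31148939e+00,  5.28474931e-01,  1.43390569e+00,  8.95110935e-06,
        1.18138235e+00, -1.78484410e-01]), 'qd': array([ 0.00062146,  0.00022996,  0.00063488, -0.00122626, -0.0003231 ,
       -0.00077609]), 'tau': array([ 9.34997151e-04, -4.42340863e+01, -1.78023899e+01, -2.34655254e-04,
        8.52475612e-03, -5.41406237e-06]), 'tcp_pos': array([ 0.26481903, -0.5653554 ,  0.23832713]), 'tool_rot': array([ 9.76137646e-01,  2.17149991e-01, -3.97054435e-05, -1.08443985e-03]), 'force': array([ 0.40882057, -0.27554339,  1.08665295]), 'ft_torque': array([-0.03143227, -0.0167078 ,  0.01533531]), 'gripper_force': 0.0, 'finger_gap': 0.9982026718165617}
scene [[390.8, 0.0, 281.8], [0.0, 390.8, 206.5], [0.0, 0.0, 1.0]] [1.435 0.221 0.658] [0.539, 0.69, -0.384, -0.294]
side [[406.3, 0.0, 284.1], [0.0, 406.3, 209.8], [0.0, 0.0, 1.0]] [0.505 0.778 0.573] [0.001, 0.882, -0.471, 0.006]
```

View pics/scene0.png

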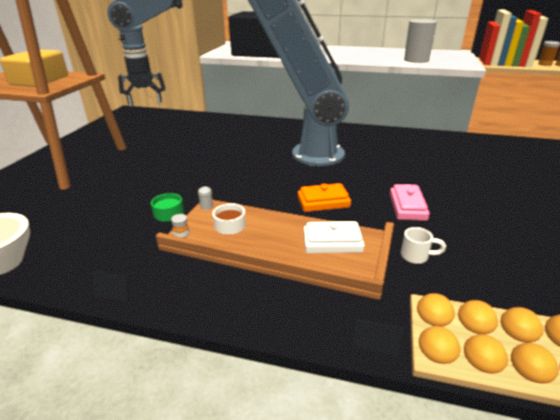

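View pics/side0.png

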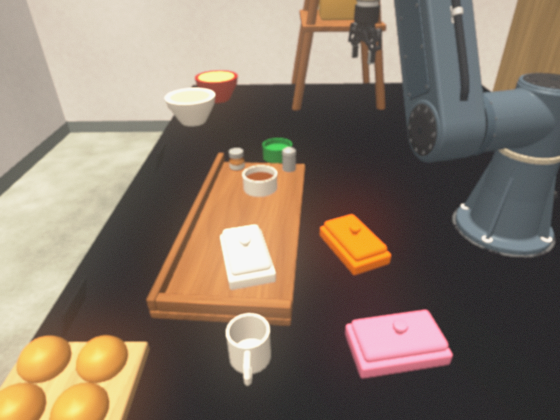

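White dish: scene (334,237), side (246,255); the look-alikes are orange (scene 325,196; side 354,242) and pink (409,201; 398,342). Brown-filled ramekin: scene (229,218), side (260,180); its look-alike is green (167,207; 278,150). I choose the white ones, and check them in one close crop.

Run:
```python
import cv2,pickle,numpy as np
D=pickle.load(open("d0.pkl","rb"))
a=D["side"]["pixels"][140:330,145:315,::-1];b=D["scene"]["pixels"][170:300,145:405,::-1]
a=cv2.resize(a,None,fx=3,fy=3,interpolation=cv2.INTER_CUBIC)
cv2.imwrite("pics/cropside.png",a)
cv2.imwrite("pics/cropscene.png",cv2.resize(b,None,fx=3,fy=3,interpolation=cv2.INTER_CUBIC))
```

```text
(no output)
```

View pics/cropside.png

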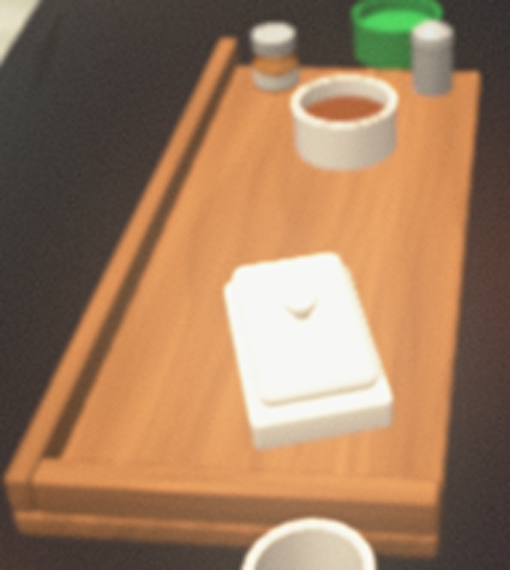

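View pics/cropscene.png

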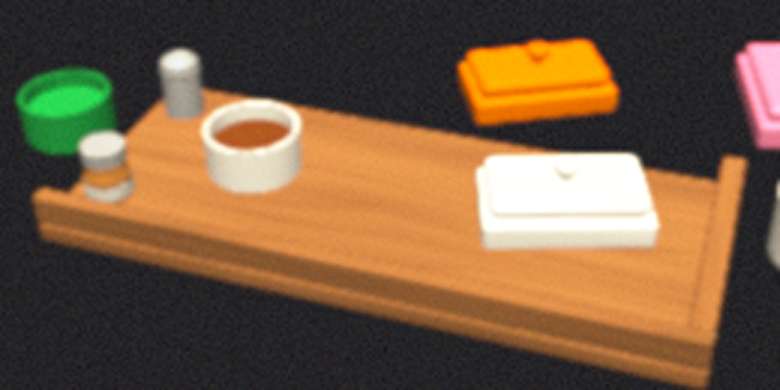

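```bash
cat > h.py <<'E'
import numpy as np,pickle
from scipy.spatial.transform import Rotation as R
from scipy.optimize import least_squares
D=pickle.load(open("d0.pkl","rb"))
def proj(n,P):
    c=D[n];p=(np.atleast_2d(P)-c["eye"])@R.from_quat(c["rotation"]).as_matrix()
    u=p@np.array(c["intrinsics"]).T;return u[:,:2]/u[:,2:]
def px(n,u):
    u=np.array(u,float);return u/3+((145,140) if n=="side" else (145,170))-1/3
def place(th,P):
    P=np.array(P,float)/1000;c,s=np.cos(th[2]),np.sin(th[2])
    return np.c_[th[0]+c*P[:,0]-s*P[:,1],th[1]+s*P[:,0]+c*P[:,1],P[:,2]]
def fit(pts,x0):
    f=lambda th:np.concatenate([(proj(n,place(th,[P]))[0]-px(n,u)) for n,P,u in pts])
    r=least_squares(f,x0,loss="soft_l1");print(np.round(r.x,4),"\n",np.round(r.fun.reshape(-1,2),1).tolist());return r.x
E
python3 - <<'E'
from h import *
S,C="side","scene"
b=fit([(S,(-130,-330,18),(480,72)),(S,(-130,260,0),(437,553)),(S,(126,-330,48),(222,40)),(S,(126,260,0),(18,532)),(S,(126,260,48),(8,482)),
(C,(126,-330,48),(37,192)),(C,(126,-330,0),(42,238)),(C,(126,260,0),(708,380)),(C,(126,260,48),(712,335)),(C,(-130,260,48),(745,160)),(C,(-130,240,48),(724,157))],[.6,0,0])
d=fit([(S,(45,75,18),(258,445)),(S,(-45,75,18),(390,422)),(S,(39,-69,62),(235,258)),(S,(-39,-69,62),(342,252)),(S,(0,0,78),(302,303)),
(C,(45,-75,18),(484,248)),(C,(45,75,18),(656,246)),(C,(-39,-69,62),(488,153)),(C,(-39,69,62),(643,151)),(C,(0,0,78),(568,164))],[.6,.1,0])
r=fit([(S,(0,0,63),(345,102)),(C,(0,0,63),(252,122))],[.6,-.1,0])
c,s=np.cos(b[2]),np.sin(b[2]);M=np.array([[c,s],[-s,c]])
for n,p in(("dish",d),("ram",r)): print(n,M@(p[:2]-b[:2]))
for n,z,su,cu in(("jam",73,(275,32),(103,143)),("salt",80,(433,30),(180,60)),("mug",65,((249-145)*3,(330-140)*3),((417-145)*3,(235-170)*3))):
    p=fit([(S,(0,0,z),su),(C,(0,0,z),cu)],[.6,0,0]);print(n,M@(p[:2]-b[:2]))
print("corner",place(b,[(110,240,18)]),"dyaw",d[2]-b[2])
E
```

```text
[ 0.6086  0.0247 -0.0796] 
 [[0.4, 0.0], [1.2, 2.3], [-0.0, -0.8], [0.7, 1.2], [-1.3, -0.8], [-1.6, 0.6], [-0.0, -0.4], [-1.0, 2.2], [0.3, 1.7], [0.2, -1.6], [-0.2, -1.9]]
[0.5897 0.1417 0.2328] 
 [[-1.1, 3.2], [1.4, 2.9], [-0.4, 2.5], [0.1, -0.7], [-0.2, -1.7], [-0.6, -0.3], [0.1, 0.5], [-0.5, -0.9], [-1.1, -0.2], [0.1, -1.2]]
[ 0.5769 -0.156   0.    ] 
 [[0.2, -0.5], [0.2, 0.6]]
dish [-0.02812391  0.11516247]
ram [-0.01718344 -0.18266406]
[ 0.65   -0.2714  0.    ] 
 [[-0.3, 0.3], [-0.1, -0.6]]
jam [ 0.06486605 -0.29186709]
[ 0.5012 -0.2603  0.    ] 
 [[-0.4, -0.1], [0.1, -1.1]]
salt [-0.08435375 -0.29260917]
[0.5678 0.3539 0.    ] 
 [[-0.2, -0.7], [1.2, -1.1]]
mug [-0.06679648  0.32492304]
corner [[0.73729111 0.25519997 0.018     ]] dyaw 0.3123606931384379
```

Emit:
send_rows(
  commands="40 0 0 .55 .927;40 0 0 .55 .927;40 0 0 .55 .927;40 0 0 .55 .927;40 0 0 .55 .927;40 0 0 .55 .927;40 0 0 .55 .927;40 0 0 .55 .927;40 0 -1 0 0;40 0.5 -1 0 0;40 0.5 -1 0 0;40 0.5 -1 0 0;40 0.5 -1 0 0;40 0.5 -1 0 0;40 0.5 -1 0 0;40 0.5 -1 0 0;40 0.5 -1 0 0;40 0.5 -1 0 0;40 0.5 -1 0 0;40 0.5 -1 0 0",
  grip_force=40,
)

```text
t: 1.77
tcp_pos: [0.3941, -0.3344, 0.151]
tool_rot: [0.999, -0.04, -0.0, -0.0]
force: [-0.1, -0.7, 0.0]
finger_gap: 0.471
gripper_force: 0.0
```

Emit:
send_rows(
  commands="40 0.45 -1 0 0;40 0.45 -1 0 0;40 0.45 -1 0 0;40 0.45 -1 0 0;40 0.45 -1 0 0;40 0.45 -1 0 0;40 0.45 -1 0 0;40 0.45 -1 0 0;40 0.45 -1 0 0;40 0.45 -.6 0 0;40 0 0 0 0;40 0 0 0 0",
)

```text
t: 2.77
tcp_pos: [0.4989, -0.1508, 0.1511]
tool_rot: [0.999, -0.039, -0.0, 0.0]
force: [-1.0, -1.3, -0.9]
finger_gap: 0.469
gripper_force: 0.0
```

```bash
cat >> h.py <<'E'
B=np.array([.6086,.0247,-.0796])
def brd():
    from station import readout
    s=readout.sense();c,n=np.cos(B[2]),np.sin(B[2]);m=R.from_quat(s["tool_rot"]).as_matrix();F=s["force"]
    print("t %.2f"%s["t"],"board xy mm",np.round(1000*np.array([[c,n],[-n,c]])@(s["tcp_pos"][:2]-B[:2]),1),"z",round(1000*s["tcp_pos"][2],1),"yaw-board",round(np.arctan2(m[1,0],m[0,0])-B[2],4),"gap",s["finger_gap"],"F",np.round(F,1))
def snap(n,k):
    from station import cams
    import cv2
    c=cams.snapshot(n);pickle.dump(c,open(f"{k}.pkl","wb"));cv2.imwrite(f"pics/{k}.png",c["pixels"][:,:,::-1]);return c
E
python3 -c "
from h import *
brd();c=snap('wrist','w1');print(c['intrinsics'],c['eye'],c['rotation'])"
```

```text
t 2.77 board xy mm [ -95.4 -183.7] z 151.1 yaw-board 0.0017 gap 0.4693691600203467 F [-1.  -1.3 -0.9]
[[325.1922621    0.         275.12406522]
 [  0.         325.1922621  213.13250153]
 [  0.           0.           1.        ]] [ 0.56910781 -0.15570309  0.28480158] [-0.67305145  0.72676411  0.10036286 -0.09350382]
```

View pics/w1.png

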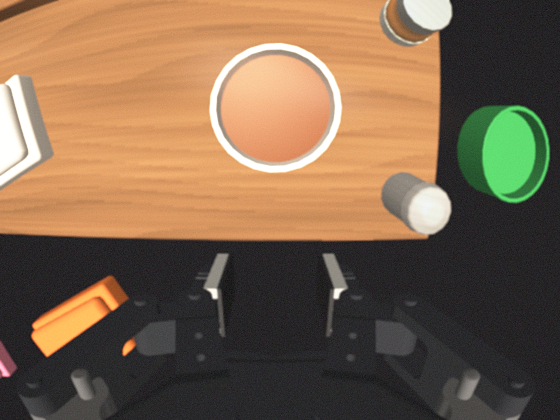

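The wrist view shows the ramekin (275,107) centred between the fingers (218 to 335), with the salt shaker at (415,205) clear. Lowering and pushing.

Emit:
send_rows(
  commands="40 0 0 .94 0;40 0 0 .94 0;40 0 0 .94 0;40 0 0 .94 0;40 0 0 .94 0;40 0 0 .94 0;40 0 0 0 0;40 .3 0 0 0;40 .3 0 0 0;40 .3 0 0 0;40 .3 0 0 0;40 .3 0 0 0;40 .3 0 0 0;40 .3 0 0 0;40 .3 0 0 0;40 .3 0 0 0;40 .3 0 0 0",
)

```text
t: 4.23
tcp_pos: [0.5589, -0.156, 0.0385]
tool_rot: [0.999, -0.04, -0.0, -0.0]
force: [-3.3, 0.2, 2.8]
finger_gap: 0.47
gripper_force: 1.6
```

Emit:
send_rows(
  commands="40 .25 0 0 0;40 .25 0 0 0;40 .25 0 0 0;40 .25 0 0 0;40 .25 0 0 0;40 .25 0 0 0;40 .25 0 0 0;40 0 0 0 0",
)

```text
t: 4.9
tcp_pos: [0.5955, -0.1594, 0.0386]
tool_rot: [0.999, -0.04, 0.002, 0.0]
force: [0.5, 0.7, -0.4]
finger_gap: 0.468
gripper_force: 0.0
```

```bash
python3 -c "
from h import *
brd();c=snap('side','s2')
import cv2
cv2.imwrite('pics/s2c.png',cv2.resize(c['pixels'][140:330,145:315,::-1],None,fx=3,fy=3,interpolation=cv2.INTER_CUBIC))"
```

```text
t 4.90 board xy mm [   1.6 -184.6] z 38.6 yaw-board -0.0003 gap 0.468203917993923 F [ 0.5  0.7 -0.4]
```

View pics/s2c.png

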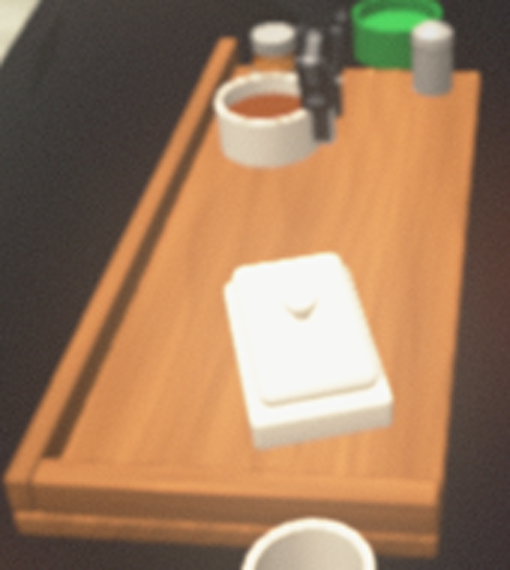

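The ramekin is at crop (265,105), sliding upright and a little short of the rail. Continuing gently and watching the force.

Emit:
send_rows(
  commands="40 .15 0 0 0;40 .15 0 0 0;40 .15 0 0 0;40 .1 0 0 0",
)

```text
t: 5.28
tcp_pos: [0.6047, -0.1598, 0.0384]
tool_rot: [0.999, -0.04, -0.0, -0.0]
force: [-1.1, -0.6, -1.5]
finger_gap: 0.467
gripper_force: 1.0
```

Emit:
send_rows(
  commands="40 .1 0 0 0;40 .1 0 0 0;40 .1 0 0 0",
)

```text
t: 5.53
tcp_pos: [0.6095, -0.1601, 0.0384]
tool_rot: [0.999, -0.04, -0.001, -0.0]
force: [-7.6, -1.6, 5.1]
finger_gap: 0.473
gripper_force: 3.7
```

Emit:
send_rows(
  commands="40 .1 0 0 0;40 .1 0 0 0",
)

```text
t: 5.7
tcp_pos: [0.6096, -0.16, 0.0384]
tool_rot: [0.999, -0.039, -0.006, -0.001]
force: [-15.9, -1.3, 10.7]
finger_gap: 0.466
gripper_force: 7.9
```

Contact with the rail is confirmed by the stall at 16 N. Backing off, rising and moving over to the near side of the dish.

Emit:
send_rows(
  commands="40 -.3 0 0 0;40 -.5 0 0 0;40 -1 0 0 0;40 -1 0 0 0;40 -1 0 -1 0;40 -1 0 -1 0;40 -1 0 -1 0;40 -1 -1 -1 0;85 -.43 -1 0 0;85 0 -1 0 0;85 0 -1 0 0;85 0 -1 0 0;85 0 -1 0 0;85 0 -1 0 0;85 0 -1 0 0;85 0 -1 0 0;85 0 -1 0 0;85 0 -1 0 0;85 0 -1 0 0;85 0 -1 0 0",
)

```text
t: 7.37
tcp_pos: [0.4928, 0.1113, 0.1189]
tool_rot: [0.999, -0.04, 0.002, -0.0]
force: [-0.1, -0.3, -0.8]
finger_gap: 0.993
gripper_force: 0.0
```

Emit:
send_rows(
  commands="85 0 -1 0 0;85 0 -1 0 0;85 0 0 0 0;85 0 0 0 0;85 0 0 0 0",
)

```text
t: 7.78
tcp_pos: [0.4948, 0.1498, 0.1187]
tool_rot: [0.999, -0.04, 0.001, -0.0]
force: [0.4, 1.2, 0.2]
finger_gap: 0.998
gripper_force: 0.0
```

```bash
python3 -c "
from h import *
brd();c=snap('wrist','w3')"
```

```text
t 7.78 board xy mm [-123.3  115.6] z 118.7 yaw-board -0.0001 gap 0.9982366472595927 F [0.4 1.2 0.2]
```

View pics/w3.png

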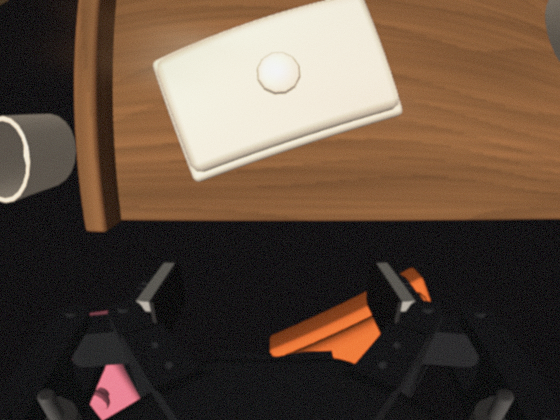

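The wrist view shows the dish (278,85) between the finger lines, with its left corner nearest at (198,175). The orange decoy at (350,320) is close by, so I check clearance before descending.

Run:
```python
from h import *
def inv(n,u,z):
    f=lambda p:proj(n,[p[0],p[1],z])[0]-u
    return least_squares(f,[.6,0]).x
c,s=np.cos(B[2]),np.sin(B[2]);M=np.array([[c,s],[-s,c]])
for n,z,u in [("scene",.026,(303,209)),("scene",0,(305,210)),("scene",.0,(351,206)),("scene",.026,(351,200)),("side",.026,(360,267)),("side",0.0,(361,271)),("side",.026,(321,236)),("side",.062,(354,230)),("scene",.062,(324,187))]:
    print(n,z,u,np.round(1000*(M@(inv(n,u,z)-B[:2]))))
```

```text
scene 0.026 (303, 209) [-148.   -3.]
scene 0 (305, 210) [-183.   -6.]
scene 0.0 (351, 206) [-251.  126.]
scene 0.026 (351, 200) [-244.  125.]
side 0.026 (360, 267) [-257.  124.]
side 0.0 (361, 271) [-263.  106.]
side 0.026 (321, 236) [-179.   27.]
side 0.062 (354, 230) [-247.   49.]
scene 0.062 (324, 187) [-235.   39.]
```

Clear: the decoy stays behind x=-180.

Emit:
send_rows(
  commands="85 0 0 1 0;85 0 0 1 0;85 0 0 1 0;85 0 0 .9 0;85 0 0 .5 0;85 0 0 0 0;85 .2 0 0 0;85 .2 0 0 0;85 .2 0 0 0;85 .2 0 0 0;85 .2 0 0 0;85 .2 0 0 0;85 .2 0 0 0;85 .2 0 0 0;85 .2 0 0 0;85 .2 0 0 0;85 .2 0 0 0;85 .2 0 0 0;85 .2 0 0 0;85 .2 0 0 0",
)

```text
t: 9.5
tcp_pos: [0.5506, 0.1455, 0.0304]
tool_rot: [0.999, -0.04, 0.0, -0.0]
force: [-1.8, 0.9, -0.1]
finger_gap: 0.993
gripper_force: 1.0
```

```bash
python3 -c "
from h import *
brd();c=snap('wrist','w4')
import cv2
d=snap('side','s4')
cv2.imwrite('pics/m4.png',np.hstack([cv2.resize(c['pixels'][:,:,::-1],(400,300)),cv2.resize(d['pixels'][140:330,145:315,::-1],(400,447),interpolation=cv2.INTER_CUBIC)[147:]]))"
```

```text
t 9.50 board xy mm [-67.4 115.8] z 30.4 yaw-board -0.0004 gap 0.9927716960525462 F [-1.8  0.9 -0.1]
```

View pics/m4.png

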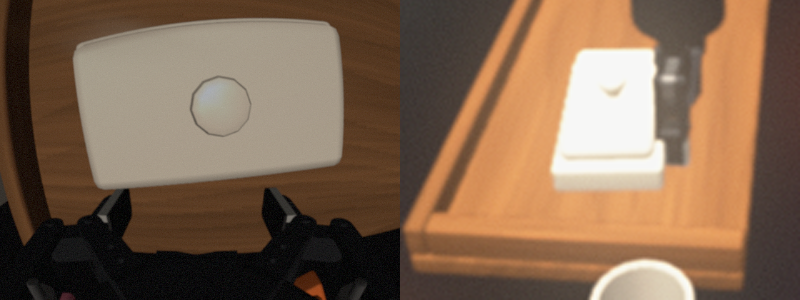

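The dish has turned almost square in front of the fingers: wrist view, its near edge lies along y≈165 to 187, just ahead of them. Continuing.

Emit:
send_rows(
  commands="85 .2 0 0 0;85 .2 0 0 0;85 .2 0 0 0;85 .2 0 0 0;85 .2 0 0 0;85 .2 0 0 0;85 .2 0 0 0;85 .2 0 0 0;85 .2 0 0 0;85 .2 0 0 0;85 .2 0 0 0;85 .2 0 0 0;85 .2 0 0 0;85 .2 0 0 0;85 .2 0 0 0;85 .2 0 0 0",
)

```text
t: 10.93
tcp_pos: [0.6143, 0.1403, 0.0305]
tool_rot: [0.999, -0.04, 0.0, 0.0]
force: [-3.9, 1.2, 2.3]
finger_gap: 1.0
gripper_force: 1.9
```

Emit:
send_rows(
  commands="85 .1 0 0 0;85 .1 0 0 0;85 .1 0 0 0;85 .1 0 0 0",
)

```text
t: 11.27
tcp_pos: [0.6217, 0.1398, 0.0305]
tool_rot: [0.999, -0.04, -0.0, -0.0]
force: [-4.6, 0.1, 1.0]
finger_gap: 0.997
gripper_force: 1.9
```

Emit:
send_rows(
  commands="85 .1 0 0 0;85 .1 0 0 0",
)

```text
t: 11.43
tcp_pos: [0.626, 0.1394, 0.0305]
tool_rot: [0.999, -0.04, -0.0, -0.0]
force: [-3.8, -0.1, 2.6]
finger_gap: 0.996
gripper_force: 1.9
```

Emit:
send_rows(
  commands="85 .1 0 0 0;85 .1 0 0 0;85 .1 0 0 0",
)

```text
t: 11.68
tcp_pos: [0.6294, 0.1391, 0.0304]
tool_rot: [0.999, -0.04, -0.003, 0.0]
force: [-10.2, 1.2, 8.6]
finger_gap: 0.994
gripper_force: 5.6
```

```bash
python3 -c "
from h import *
brd();c=snap('wrist','w5')
import cv2
d=snap('scene','s5')
cv2.imwrite('pics/m5.png',np.hstack([cv2.resize(c['pixels'][:,:,::-1],(400,300)),cv2.resize(d['pixels'][190:290,265:398,::-1],(400,300),interpolation=cv2.INTER_CUBIC)]))"
```

```text
t 11.68 board xy mm [ 11.7 115.7] z 30.4 yaw-board -0.0004 gap 0.9939862069126927 F [-10.2   1.2   8.6]
```

View pics/m5.png

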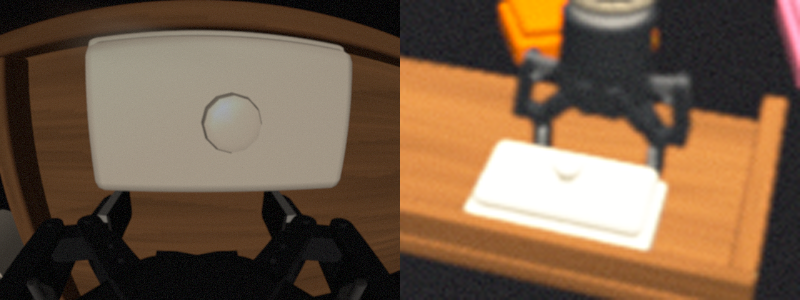

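The dish is square to the rail (wrist view, its back edge parallel to the rail at y≈38), and the force has risen. Now I move to its right end to push it along the rail.

Emit:
send_rows(
  commands="85 -.5 0 0 0;85 -1 0 0 0;85 0 0 -1 0;85 0 0 -1 0;85 0 0 -1 0;85 0 0 -1 0;85 0 0 -.5 0;40 0 1 0 0;40 0 1 0 0;40 0 1 0 0;40 0 1 0 0;40 0 1 0 0;40 .87 1 0 0;40 1 .3 0 0;40 1 0 0 0;40 1 0 0 0;40 0 0 0 0",
)

```text
t: 13.2
tcp_pos: [0.6749, 0.0078, 0.121]
tool_rot: [0.999, -0.041, 0.005, 0.001]
force: [0.7, -0.3, 0.2]
finger_gap: 0.469
gripper_force: 0.0
```

```bash
python3 -c "
from h import *
from station import readout
brd();print(readout.sense()['q'])"
```

```text
t 13.20 board xy mm [ 67.5 -11.6] z 121.0 yaw-board -0.0014 gap 0.4694923658990206 F [ 0.7 -0.3  0.2]
[-1.53635066e-01  7.26934608e-01  1.40069189e+00 -1.42460080e-04
  1.00431876e+00  1.49828661e+00]
```

Emit:
send_rows(
  commands="40 0 0 0 -1;40 0 0 0 -1;40 0 0 0 -1;40 0 0 0 -1;40 0 0 0 -1;40 0 0 0 -1;40 0 0 0 -1;40 0 0 0 -1;40 0 0 0 -1;40 0 0 0 -1;40 0 0 0 -1;40 0 0 0 -1;40 0 0 0 -1;40 0 0 0 -1;40 0 0 0 -1;40 0 0 0 -1;40 0 0 0 -1;40 0 0 0 -1;40 0 0 0 -1;40 0 0 0 -1",
)

```text
t: 14.87
tcp_pos: [0.6691, 0.0095, 0.1202]
tool_rot: [0.79, 0.613, 0.0, 0.0]
force: [0.9, 0.6, 0.4]
finger_gap: 0.467
gripper_force: 0.0
```

Emit:
send_rows(
  commands="40 0 0 0 -1;40 0 0 0 -1;40 0 -.2 0 -.5;40 0 0 0 0;40 0 0 1 0;40 0 0 1 0;40 0 0 1 0;40 0 0 1 0;40 0 0 .2 0;40 0 0 0 0",
)

```text
t: 15.7
tcp_pos: [0.6638, 0.0102, 0.0347]
tool_rot: [0.735, 0.678, -0.001, -0.001]
force: [0.0, 0.3, 0.8]
finger_gap: 0.467
gripper_force: 0.0
```

```bash
python3 -c "
from h import *
brd()"
```

```text
t 15.70 board xy mm [ 56.1 -10.1] z 34.7 yaw-board 1.5699 gap 0.46673403915686107 F [0.  0.3 0.8]
```

Emit:
send_rows(
  commands="40 0 .4 0 0;40 .2 0 0 0;40 .2 0 0 0;40 .2 0 0 0;40 .2 0 0 0;40 .2 0 0 0;40 .2 0 0 0;40 .2 0 0 0;40 .2 0 0 0;40 .2 0 0 0;40 .2 0 0 0;40 .2 0 0 0;40 .2 0 0 0;40 .2 0 0 0;40 .2 0 0 0;40 .2 0 0 0;40 .2 0 0 0;40 .2 0 0 0;40 .2 0 0 0",
)

```text
t: 17.28
tcp_pos: [0.6787, 0.0809, 0.0367]
tool_rot: [0.735, 0.678, -0.0, 0.0]
force: [-0.4, -4.3, 2.7]
finger_gap: 0.468
gripper_force: 2.4
```

Emit:
send_rows(
  commands="40 .1 0 0 0;40 .1 0 0 0;40 .1 0 0 0;40 .1 0 0 0",
)

```text
t: 17.62
tcp_pos: [0.6794, 0.0887, 0.0367]
tool_rot: [0.735, 0.678, -0.0, 0.0]
force: [-1.3, -5.2, 3.2]
finger_gap: 0.468
gripper_force: 2.6
```

Emit:
send_rows(
  commands="40 .1 0 0 0;40 .1 0 0 0",
)

```text
t: 17.78
tcp_pos: [0.6797, 0.0927, 0.0367]
tool_rot: [0.735, 0.678, -0.0, 0.0]
force: [-1.3, -4.8, 2.8]
finger_gap: 0.47
gripper_force: 2.6
```

```bash
python3 -c "
from h import *
brd()"
```

```text
t 17.78 board xy mm [65.4 73.4] z 36.7 yaw-board 1.5705 gap 0.4700049090860794 F [-1.3 -4.8  2.8]
```

Emit:
send_rows(
  commands="40 .1 0 0 0;40 .1 0 0 0;40 .1 0 0 0",
)

```text
t: 18.03
tcp_pos: [0.6801, 0.0985, 0.0367]
tool_rot: [0.735, 0.678, -0.0, 0.0]
force: [-1.9, -10.3, 3.1]
finger_gap: 0.47
gripper_force: 6.1
```

Emit:
send_rows(
  commands="40 .1 0 0 0;40 .1 0 0 0",
)

```text
t: 18.2
tcp_pos: [0.6802, 0.0987, 0.0368]
tool_rot: [0.734, 0.679, -0.003, 0.002]
force: [-2.6, -20.5, 4.2]
finger_gap: 0.469
gripper_force: 10.2
```

```bash
python3 -c "
from h import *
brd()"
```

```text
t 18.20 board xy mm [65.5 79.5] z 36.8 yaw-board 1.5727 gap 0.4685452416948828 F [ -2.6 -20.5   4.2]
```

It stalled against the stop at the predicted place. Backing off, rising and looking.

Emit:
send_rows(
  commands="40 -.3 0 0 0;40 -.7 0 0 0;40 -1 0 0 0;40 -1 0 -1 0;40 -1 0 -1 0;40 -1 0 -1 0;40 -1 0 -1 0;40 -1 0 -1 0;40 0 0 -1 0;40 0 0 -1 0;40 0 0 0 0",
)

```text
t: 19.12
tcp_pos: [0.6722, -0.0373, 0.1809]
tool_rot: [0.735, 0.678, 0.003, 0.003]
force: [1.1, 0.2, 1.4]
finger_gap: 0.47
gripper_force: 0.0
```

```bash
python3 -c "
from h import *
brd();c=snap('scene','s6')
import cv2
d=snap('side','t6')
a=cv2.resize(c['pixels'][170:300,145:405,::-1],None,fx=3,fy=3,interpolation=cv2.INTER_CUBIC)[:, :520]
a=cv2.resize(c['pixels'][190:300,270:405,::-1],(400,326),interpolation=cv2.INTER_CUBIC)
b=cv2.resize(d['pixels'][140:330,145:315,::-1],None,fx=3,fy=3,interpolation=cv2.INTER_CUBIC)
b=cv2.resize(b,(400,447))
m=np.zeros((447,800,3),np.uint8);m[:326,:400]=a;m[:,400:]=b
cv2.imwrite('pics/m6.png',m)"
```

```text
t 19.12 board xy mm [ 68.3 -56.7] z 180.9 yaw-board 1.5693 gap 0.46950799108608215 F [1.1 0.2 1.4]
```

View pics/m6.png

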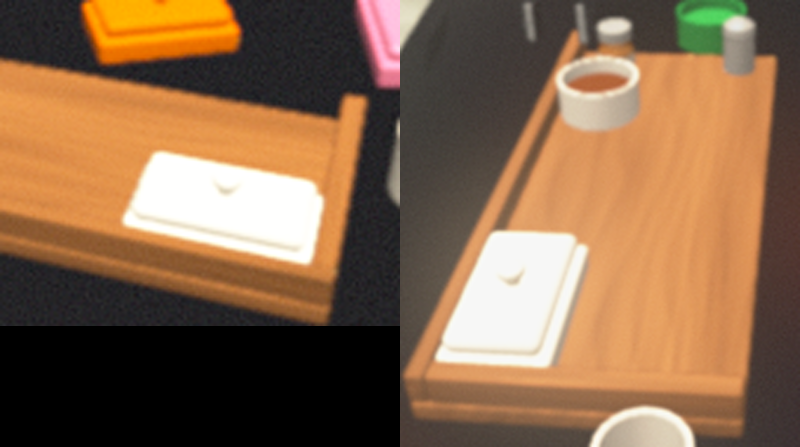

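The dish sits in the corner in both views: scene composite (225,205) and side (510,295), and the ramekin (598,95) is at the rail. I confirm squareness with a two-finger nudge towards the rail, where the stall position will also show that it is flush.

Emit:
send_rows(
  commands="85 0 -1 0 0;85 0 -1 0 0;85 0 -1 0 0;85 0 -1 0 0;85 1 -1 0 0;85 1 0 0 1;85 0 0 0 1;85 0 0 0 1;85 0 0 0 1;85 0 0 0 1;85 0 0 0 1;85 0 0 0 1;85 0 0 0 1;85 0 0 0 1;85 0 0 0 1;85 0 0 0 1;85 0 0 0 1;85 0 0 0 1;85 0 0 0 1;85 0 0 0 1",
)

```text
t: 20.88
tcp_pos: [0.5716, 0.0122, 0.1745]
tool_rot: [0.976, 0.219, -0.002, -0.001]
force: [-0.7, 0.6, 0.2]
finger_gap: 0.994
gripper_force: 0.0
```

Emit:
send_rows(
  commands="85 0 0 0 1;85 0 0 0 1;85 0 0 0 1;85 0 0 0 1;85 0 0 0 1;85 0 0 0 1;85 0 0 0 1;85 0 0 0 .5;85 0 -1 0 0;85 0 -1 0 0;85 0 -1 0 0;85 0 -1 0 0;85 0 -1 0 0;85 0 -1 0 0;85 0 -1 0 0;85 0 0 0 0;85 0 0 0 0",
)

```text
t: 22.3
tcp_pos: [0.5827, 0.1521, 0.1747]
tool_rot: [0.999, -0.039, -0.002, 0.0]
force: [-0.2, -0.5, -0.1]
finger_gap: 0.994
gripper_force: 0.0
```

```bash
python3 -c "
from h import *
brd()"
```

```text
t 22.30 board xy mm [-35.9 124.9] z 174.7 yaw-board 0.0024 gap 0.9941322592467611 F [-0.2 -0.5 -0.1]
```

Emit:
send_rows(
  commands="85 0 -.75 0 0;85 0 -.75 0 0;85 0 0 1 0;85 0 0 1 0;85 0 0 1 0;85 0 0 1 0;85 0 0 1 0;85 0 0 1 0;85 0 0 .8 0;85 0 0 .4 0;85 .25 0 0 0;85 .25 0 0 0;85 .25 0 0 0;85 .25 0 0 0;85 .25 0 0 0;85 .25 0 0 0;85 .25 0 0 0;85 .25 0 0 0;85 .1 0 0 0;85 .1 0 0 0",
)

```text
t: 23.97
tcp_pos: [0.6306, 0.1772, 0.0325]
tool_rot: [0.999, -0.04, 0.0, -0.0]
force: [-0.6, -0.8, -0.4]
finger_gap: 1.0
gripper_force: 0.0
```

```bash
python3 -c "
from h import *
brd()"
```

```text
t 23.97 board xy mm [  9.8 153.8] z 32.5 yaw-board -0.0005 gap 1.0002255561769688 F [-0.6 -0.8 -0.4]
```

Emit:
send_rows(
  commands="85 .1 0 0 0;85 .1 0 0 0;85 .1 0 0 0",
)

```text
t: 24.22
tcp_pos: [0.6325, 0.1771, 0.0321]
tool_rot: [0.999, -0.04, -0.005, 0.0]
force: [-8.9, 1.4, 6.9]
finger_gap: 0.998
gripper_force: 4.7
```

Emit:
send_rows(
  commands="85 .1 0 0 0;85 0 0 0 0",
)

```text
t: 24.38
tcp_pos: [0.6324, 0.177, 0.0319]
tool_rot: [0.999, -0.04, -0.007, 0.0]
force: [-8.9, 1.6, 6.7]
finger_gap: 0.992
gripper_force: 4.9
```

```bash
python3 -c "
from h import *
brd()"
```

```text
t 24.38 board xy mm [ 11.6 153.8] z 31.9 yaw-board -0.0002 gap 0.9924486026364765 F [-8.9  1.6  6.7]
```

It stalled at 11.6 mm, the same as before, so the dish is flush and square. Retreating.

Emit:
send_rows(
  commands="85 -.3 0 0 0;85 -.7 0 0 0;85 -1 0 0 0;85 -1 0 -.5 0;85 0 0 -1 0;85 0 0 -1 0;85 0 0 -1 0;85 0 0 -1 0;85 0 0 -1 0;85 0 0 0 0;85 0 0 0 0",
)

```text
t: 25.3
tcp_pos: [0.5796, 0.1816, 0.1437]
tool_rot: [0.999, -0.04, 0.002, -0.0]
force: [-0.1, -0.9, -0.1]
finger_gap: 0.997
gripper_force: 0.0
```

Run:
```python
from h import *
import cv2
brd()
# numeric check: white-region centroid vs. that of t6 and ramekin filling
c=snap("side","f");o=pickle.load(open("t6.pkl","rb"))
for n,d in(("t6",o),("now",c)):
    h=cv2.cvtColor(d["pixels"],cv2.COLOR_RGB2HSV);m=((h[...,1]<60)&(h[...,2]>140)).astype(np.uint8)
    k,l,st,ce=cv2.connectedComponentsWithStats(m)
    for i in range(1,k):
        if st[i,4]>250 and 140<ce[i,0]<320 and ce[i,1]>150: print(n,st[i],np.round(ce[i],1))
p=lambda P:np.round(proj("side",place(B,[P]))[0],1)
print("expected: knob",p((65,165,78)),"foot",[p((65+a,165+b,z)).tolist() for a,b,z in((45,75,44),(-45,75,18),(-45,-75,44),(39,-69,62))],"ramekin L,R rim",p((110,-184,63)),p((20,-184,63)),"base front",p((65,-139,18)))
```

```text
t 25.30 board xy mm [-41.3 154.1] z 143.7 yaw-board -0.0002 gap 0.996507863482742 F [-0.1 -0.9 -0.1]
t6 [212 164  34  31 658] [229.  180.2]
t6 [ 160  238   64   58 2655] [194.  267.6]
t6 [ 225  313   46   73 2372] [248.1 343.9]
now [212 167  20  28 299] [220.5 182.7]
now [ 160  238   64   58 2656] [194.  267.6]
now [ 225  313   46   73 2370] [248.1 343.9]
expected: knob [192.3 253. ] foot [[159.1, 293.3], [210.0, 306.2], [225.3, 243.4], [183.9, 236.7]] ramekin L,R rim [212.1 171.5] [245.8 172.5] base front [227.  195.5]
```

```bash
python3 -c "
from station import sign_off
print(sign_off())"
```

```text
the job is handed in; nothing more can be done
None
```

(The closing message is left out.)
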